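# Return the kiln key to its snap hook and reset the interlock

### The arm

A 7-joint arm with a two-finger parallel gripper is mounted at the origin on the work surface. World frame = base frame: x ahead of the robot, y to its left, z up, the work surface at z = 0. Lengths are in m, angles in rad, forces in N, time in s.
With the tool pointing down it reaches from about 0.425 to 0.925 m from the base axis. Payload 6.8 kg.
Tool frame: the origin (TCP) lies at the very end of the fingers, on their centre line; the grasp point (between the pads) lies bot.grip_point_offset behind it (bot.grip_point_offset is the distance from the TCP to the grasp point, in m); z points along the fingers, y is the line along which they close (so a half turn about z gives the same grasp; the last joint's range is limited). The gripper opens to 85 mm and grips with 20 to 120 N. Pads are 22 mm wide; open, the fingers measure 114 mm over their backs; the gripper's body (76 mm by 85 mm) begins 54 mm behind the grasp point. The pads swing forward as they close: fully open they stand 13 mm farther back than shut.
Start: joints at [-1.326, 0.477, 0.022, 1.555, -0.011, 1.109, -0.083], TCP at [0.233, 0.633, 0.205] pointing down, gripper open.
Joint ranges: [-2.96, 2.96], [-0.34, 2.1], [-1.41, 1.46], [0.24, 2.44], [-1.37, 4.51], [0.17, 1.92], [-2.96, 2.96]. Speed limits (rad/s): [2.39, 2.39, 3.14, 3.14, 3.14, 3.14, 3.14].

### API

Orientations are given as a unit quaternion [w, x, y, z].
In Python, from station import bot, imaging gives the robot as it stands. The module is installed in compiled form; this text tells all that it offers.
- The arm moves only by the tool carry_out, never from a script. Its argument "targets" is one flat list of numbers, 5 for each row, row after row: the closure in counts, from 0 (fully open) to 255 (shut), then the shift along the world's x, y, z in mm, then the turn about the world's z in degrees. A call has 1 to 20 rows; each row shifts and turns the commanded pose from where the row before left it; what a row does not reach is not made up. A row lasts 1/10 s, in which the tool goes at most 50 mm and 8.59 degrees, less where a joint would pass 70% of its speed; a pose out of reach is approached as far as the arm can. A call is refused whole if a number of a shift passes 50 or a number of a turn 8.59, either way. A call with a gripper value outside its range is refused whole. The fingers move at their own pace and stop on an object; "newtons" is the grip in N (left out, the last holds). Time passes only in rows, so rows that do not move let the fingers close. It gives the time, the measured TCP pose, the force, the opening and the grip force at its end, in the units of the state.
- bot.get_obs(): the state, without advancing time (a new reading comes with each control period).
- imaging.read_camera(name): name is "scene" or "top" or "wrist"; returns a dict with "frame" (400x640x3 uint8, red, green, blue), "fov_y" (degrees; the focal length in pixels is half the picture's height over the tangent of half this angle, whatever the lens; pixels are square), "cx", "cy" (the principal point, pixels), "pose" (4x4, takes a point from camera to world coordinates); the wrist camera has in their place "tool_from_camera" (4x4, takes a point from camera to tool coordinates, whose origin is the TCP and whose axes are the flange's). Camera axes: x right, y up, looking along -z (the intrinsics and any distortion apply to the point x, -y, -z); pixel columns grow to the right and rows downward; lengths in m; the calibration is good to about 2 mm. A picture is of the moment at which its call begins: read the wrist's pose just before it. There is no depth.
- bot.hand_in(): hands the job in; it is judged then, once.
The state is a dict: "t": time; "q": joint angles; "joint_vel": joint speeds; "joint_torque": joint torques, N m; "eef_pos": TCP position; "tool_rot": TCP orientation; "contact_force": force on the tool from outside, world axes, zero at the start; "torque": the same for the moment, N m; "gripper_width": opening from 0.0 (shut) to 1.0 (fully open); "grasp_force": force on a finger pad.
Only numpy, scipy, OpenCV 4.12 (cv2) and the standard library are available. Lean on these libraries where they do the work, as an engineer would, in place of code of your own. Each camera call takes 0.05 s, during which the arm holds its last target. There are 200 camera calls.

### The job

Put the kiln key (the oblong wooden fob with a key blade, not the round tag) back on the interlock post: push its steel ring past the snap hook's sprung gate so that the gate snaps shut again and the key hangs freely from the hook. Then reset the interlock by pushing the limit switch's roller arm sideways until it trips, and let it spring back. Leave everything else on the table where it is.

Things in the scene. Friction and masses are not known exactly. Their poses are not given: they have to be found in the camera images.
- key: kiln key lying flat: an oblong wooden fob 70 long (x) x 26 wide (y) x 18 mm thick (z); a rigid steel ring is fixed to its +x end in the fob's plane (it does not swivel), a steel key blade sticks out 28 mm at its -x end, all centred 9 mm above the underside. About 80 g, balancing 5 to 20 mm from the origin towards the ring. Origin: centre of the fob's underside.
- ring_center (a point): centre of the key's steel ring, at (59, 0, 9) mm in the key's frame; the ring is of 6 mm round bar, 46 mm inside and 58 mm outside diameter, so that the middle of its farthest arc lies 85 mm from the key's origin along the key's +x. Axes parallel to the key's.
- station: interlock post, fixed: grey foot 110 x 110 x 12 mm, aluminium upright 30 mm square and 283 mm high, and a steel plate 50 mm wide from 165 to 265 mm high, whose face is 20 mm from the origin towards -x. The snap hook stands out from the plate along the post's -x. Origin: on the table under the upright.
- hook_seat (a point): snap hook: a J of 8 mm steel bar in the post's x-z plane. Point on the bar's axis in the middle of the bowl, 16 mm out from the plate's face, 200 mm above the table; axes parallel to the post's. The bar runs level to 22 mm out, then curves up to the tip. The mouth opens upward between plate and tip (30 mm clear), closed by the gate. A ring in the bowl has its bar's axis 7 to 10 mm above this.
- hook_tip (a point): top of the hook's upright tip (8 mm round bar), 34 mm out from the plate's face and 30 mm above the hook seat.
- gate (a joint): gate angle, rad: 0 = shut, grows to 1.0 as pushed down and inward; sprung shut (0.7 N at the free end starts it, 1.6 N at 0.6). Hold the ring level, far arc over the mouth, the rest outside the tip, and push it straight down: the arc swings the gate and passes its end if the arc's middle is 12 to 26 mm out from the plate; in the bowl the gate shuts over it; let go, the key swings down and hangs.
- gate_end (a point): free end of the gate, a steel flap 30 mm long, 10 wide, 3 thick, hinged at the plate 40 mm above the hook seat and sloping outward and down to the inside of the tip; shut, this point is 24 mm above the seat and 29 mm out from the plate's face.
- switch: roller lever limit switch, fixed: grey housing 34 x 42 mm (x, y), 60 to 135 mm above the table on a steel bracket with a 90 x 90 mm foot. The arm is on its -x face. Origin: on the table under the housing's centre.
- lever (a joint): angle of the roller arm, rad: 0 = upright; it swings one way only, towards the switch's +y, to a stop at 1.0; trips at 0.5 (roller 24 mm sideways, about 2.3 N) and springs back when let go.
- roller (a point): centre of the black roller (18 mm diameter, 12 mm long, axis along the switch's x) at the top of the steel arm (8 mm wide); it is 38 mm from the switch's origin towards -x and 160 mm above the table when upright. The arm's pivot is 50 mm below it.
- tag: round locker tag: a wooden disc 44 mm across and 18 mm thick with a steel ring like the key's at its edge, lying flat; not the key. Origin: centre of the disc's underside
- dish: small terracotta dish, 68 mm across, 30 mm high, standing beside the key. Origin: centre of its underside
- rib: loose strip of light wood, 90 x 12 x 10 mm, lying along the key's other side, its near edge about 45 mm or more from the key's centre line. Origin: centre of its underside
- cup: white ceramic cup, 64 mm across, 80 mm high. Origin: centre of its underside
- bottle: tall white plastic bottle, 56 mm across, 210 mm high, beside the post. Origin: centre of its underside
- jar: amber glass jar, 56 mm across, 75 mm high, beside the limit switch. Origin: centre of its underside
- brush: brush lying on the table to the robot's left, about 20 mm high. Origin: at its underside
Things that resemble listed ones, but are neither listed nor needed, are in the scene too. What is shaped like the key but orange is not meant. What is shaped like the switch but green is not meant.

How it is judged:
By the outcome, as a careful person would: the job done as asked, in the order asked, and still so for the second after the job is handed in, with the robot touching nothing.
It also fails if it takes over 61 s, if anything falls off the work surface, if the arm or the gripper's body presses on something with over 40 N, if the wrist force passes 120 N, or if a joint passes its speed limit or range.

## Working session

There is one attempt and no reset: what is moved stays moved. The work goes in short steps, Python scripts to look and compute and a tool call to move; the robot and the scene stay as the last step left them, time stands still between calls to the robot, and variables do not carry over. Pictures are saved under pics/ and viewed, at most 10 in all, crops included, and the job is handed in when it is done.

Besides the shell and the picture viewer there is one more tool, called after "Call:" in YAML: its name, and indented under it one key for each argument. carry_out: Moves the arm, as the interface text tells. Its arguments: {"type":"object","properties":{"targets":{"type":"array","items":{"type":"number"}},"newtons":{"type":"number"}},"required":["targets"]}

```bash
mkdir -p pics; cat > h.py <<'E'
import numpy as np, cv2
from station import bot, imaging
from scipy.spatial.transform import Rotation as R
def cam(n):
    o=bot.get_obs(); c=imaging.read_camera(n)
    if n=="wrist":
        q=o["tool_rot"]; T=np.eye(4); T[:3,:3]=R.from_quat([q[1],q[2],q[3],q[0]]).as_matrix(); T[:3,3]=o["eef_pos"]
        c["pose"]=T@np.array(c["tool_from_camera"])
    return c
def save(c,f,box=None,s=1):
    im=c["frame"][:,:,::-1]
    if box: im=im[box[1]:box[3],box[0]:box[2]]
    cv2.imwrite("pics/"+f,cv2.resize(im,None,fx=s,fy=s,interpolation=cv2.INTER_CUBIC))
def pix2(c,u,v,z):
    f=200/np.tan(np.radians(c["fov_y"])/2); P=np.array(c["pose"])
    d=P[:3,:3]@np.array([(u-c["cx"])/f,-(v-c["cy"])/f,-1]); o=P[:3,3]
    return o+d*(z-o[2])/d[2]
def proj(c,p):
    f=200/np.tan(np.radians(c["fov_y"])/2); P=np.array(c["pose"])
    q=P[:3,:3].T@(np.asarray(p)-P[:3,3]); return np.array([c["cx"]+f*q[0]/-q[2], c["cy"]-f*q[1]/-q[2]])
E
python3 - <<'E'
from h import *
import pickle
print(bot.get_obs(), bot.grip_point_offset)
for n in ("top","scene","wrist"):
    c=cam(n); save(c,n+"0.png",s=1.25); pickle.dump(c,open(n+"0.pkl","wb")); print(n,{k:v for k,v in c.items() if k!="frame"})
E
```

```text
{'t': 0.0, 'q': array([-1.32608663,  0.47782378,  0.02236102,  1.5564223 , -0.01151579,
        1.10929384, -0.08312504]), 'joint_vel': array([-0.00067199,  0.00062746,  0.00028168, -0.00072743, -0.00094711,
       -0.00045343,  0.00069893]), 'joint_torque': array([-1.10190049e-03, -5.96434808e+01,  1.60742797e+00, -2.81206638e+01,
        1.24648085e-02,  9.30065929e-03, -2.45097971e-05]), 'eef_pos': array([0.23304496, 0.63282907, 0.2039226 ]), 'tool_rot': array([-9.45159782e-05,  1.75505606e-01,  9.84478012e-01, -9.04510734e-04]), 'contact_force': array([ 0.51822281,  0.4992565 , -0.51372216]), 'torque': array([-0.00751837, -0.06594648, -0.04325794]), 'grasp_force': 0.0, 'gripper_width': 0.9969956976530526} 0.0187
top {'fov_y': 57.41694657318167, 'cx': 322.2979093932339, 'cy': 202.90321521444213, 'pose': array([[ 0.00968019,  0.99302686, -0.11749022,  0.4650685 ],
       [-0.99994537,  0.01007637,  0.00277848,  0.02842903],
       [ 0.00394298,  0.1174569 ,  0.99307015,  0.98124879],
       [ 0.        ,  0.        ,  0.        ,  1.        ]])}
scene {'fov_y': 54.18330053534864, '
[... 306 characters left out ...]
ist {'fov_y': 62.66232563479186, 'cx': 314.67353937085653, 'cy': 195.94077007287282, 'tool_from_camera': array([[ 1.10418283e-03,  9.46491504e-01,  3.22726840e-01,
         8.15534707e-02],
       [ 9.99999326e-01, -9.28898565e-04, -6.97145243e-04,
        -4.40840636e-04],
       [-3.60061550e-04,  3.22727393e-01, -9.46491891e-01,
        -1.69868089e-01],
       [ 0.00000000e+00,  0.00000000e+00,  0.00000000e+00,
         1.00000000e+00]]), 'pose': array([[ 0.34443997, -0.88867991, -0.30267   ,  0.15641868],
       [ 0.93880743,  0.32559886,  0.11236542,  0.6609062 ],
       [-0.00130788, -0.32285199,  0.94644856,  0.37390316],
       [ 0.        ,  0.        ,  0.        ,  1.        ]])}
```

View pics/top0.png

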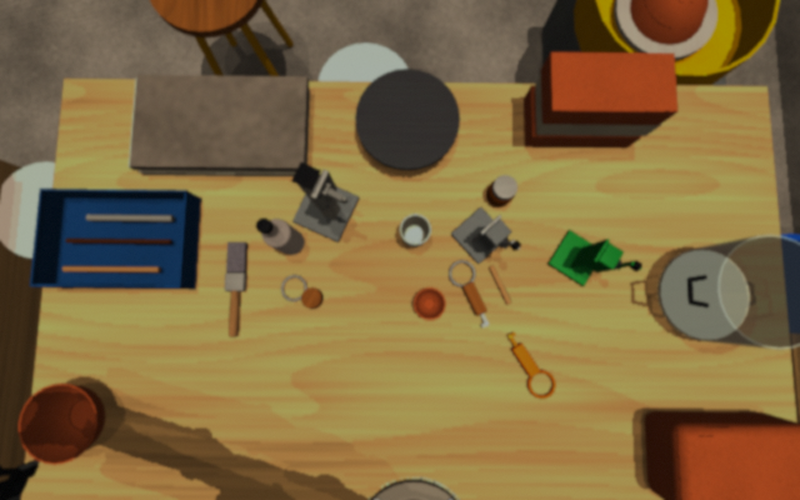

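View pics/scene0.png

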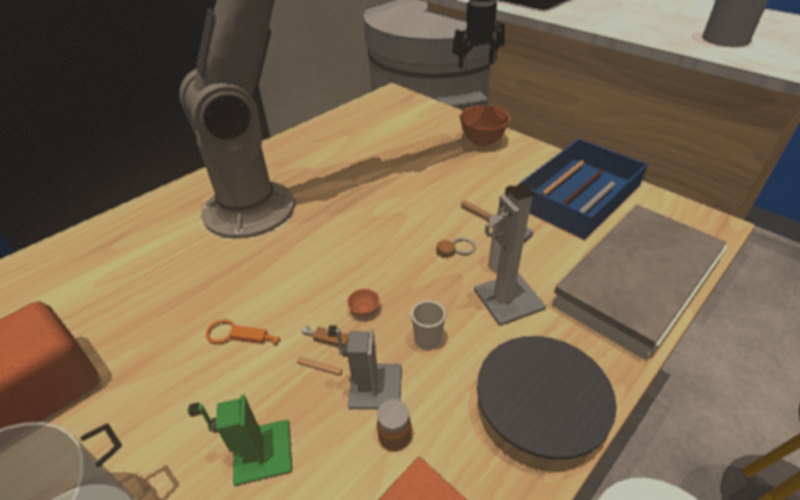

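The top view shows the following, in displayed pixels:
- **Key:** wooden fob at (475,297), ring at (461,273), blade at (485,322).
- **Lookalikes:** the orange key at (525,360) and the round tag at (312,297). The wooden oblong fob with a blade is the one that fits the description.
- **Post:** foot at (327,208).
- **Switch:** the grey one at (485,235). The green one at (590,255) is not meant.

I'll confirm these in an enlarged crop.

```bash
python3 - <<'E'
from h import *
import pickle
c=pickle.load(open("top0.pkl","rb")); save(c,"crop_top.png",(215,115,425,270),3.8)
for n,u,v,z in [("ring",461,273,.009),("fob",475,297,.018),("blade",485,322,.009),("tag",312,297,.018),("dish",428,303,.03),("foot",327,208,.012),("swfoot",482,234,.005),("cup",415,230,.08),("bottle",265,226,.21)]:
    print(n,pix2(c,u/1.25,v/1.25,z).round(3))
E
```

```text
ring [ 0.54  -0.099  0.009]
fob [ 0.489 -0.127  0.018]
blade [ 0.437 -0.149  0.009]
tag [0.485 0.216 0.018]
dish [ 0.475 -0.027  0.03 ]
foot [0.677 0.191 0.012]
swfoot [ 0.625 -0.145  0.005]
cup [0.62  0.002 0.08 ]
bottle [0.602 0.263 0.21 ]
```

View pics/crop_top.png

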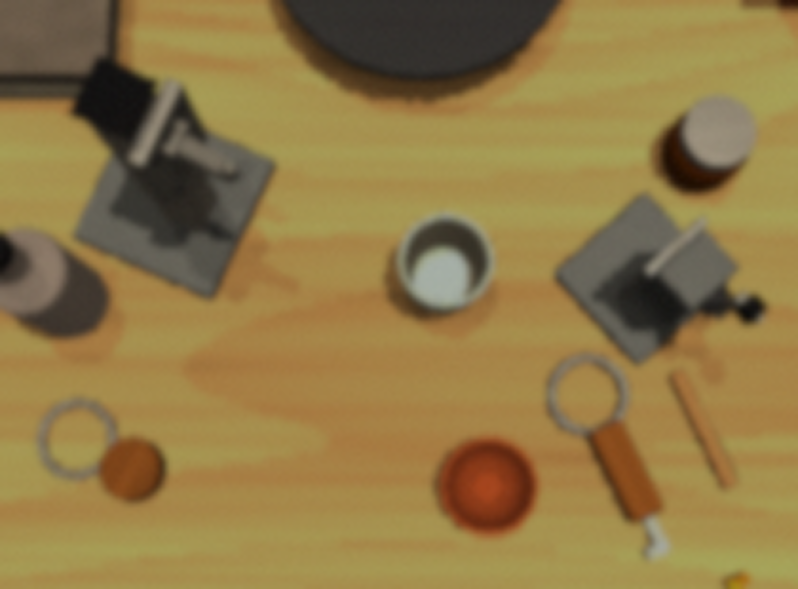

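The crop shows four things:
- **Key:** ring at (587,393), fob at (626,470), blade at (655,540). This is the right one.
- **Post:** the hook points right and down, towards world -y.
- **Switch:** the grey one's roller is at (745,308).
- **Jar:** at (718,130).

I'll go over the hook first for a close look.

Call:
carry_out:
  targets: [0, 22, -30, 25, -5.2, 0, 22, -30, 25, -5.2, 0, 22, -30, 25, -5.2, 0, 22, -30, 25, -5.2, 0, 22, -30, 0, -5.2, 0, 22, -30, 0, -5.2, 0, 22, -30, 0, -5.2, 0, 22, -30, 0, -5.2, 0, 22, -30, 0, -5.2, 0, 22, -30, 0, -5.2, 0, 22, -30, 0, -5.2, 0, 22, -30, 0, -5.2, 0, 22, -30, 0, -5.2, 0, 22, -30, 0, -5.2, 0, 22, -30, 0, -5.2, 0, 22, -30, 0, -5.2, 0, 22, -30, 0, -5.2, 0, 22, -30, 0, -5.2, 0, 0, 0, 0, 0, 0, 0, 0, 0, 0]

```text
t: 2.15
eef_pos: [0.6292, 0.0926, 0.3044]
tool_rot: [-0.0, 0.838, 0.545, -0.0]
contact_force: [0.0, -0.7, -0.2]
gripper_width: 0.998
grasp_force: 0.0
```

```bash
python3 - <<'E'
from h import *
import pickle
c=cam("wrist"); save(c,"w1.png",s=1.25); pickle.dump(c,open("w1.pkl","wb")); print(c["pose"][:3,3])
o=bot.get_obs(); print(o["eef_pos"],o["tool_rot"],o["q"],o["t"])
E
```

```text
[0.66409664 0.1675561  0.47423914]
[0.62884868 0.09405883 0.30444175] [-3.91364394e-04  8.37524944e-01  5.46398864e-01 -3.09697918e-04] [-0.66671408  0.37494673  0.57806358  1.55883833 -0.21141543  1.27166971
 -0.47243792] 2.2
```

View pics/w1.png

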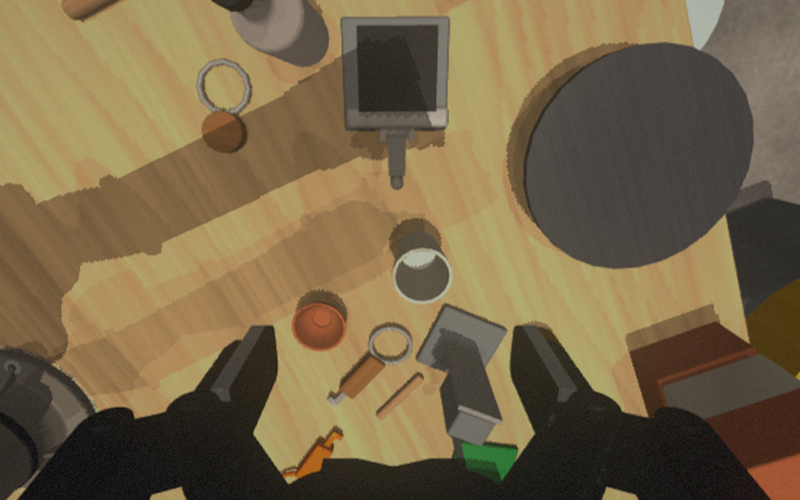

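This wrist view shows the post's plate edge from (345,130) to (447,130), the hook tip at (397,183), the key's ring at (390,343), its fob at (362,377), and the rib at (400,396).

```bash
python3 - <<'E'
from h import *
import pickle
c=pickle.load(open("w1.pkl","rb")); t=pickle.load(open("top0.pkl","rb")); s=pickle.load(open("scene0.pkl","rb"))
P=lambda u,v,z:pix2(c,u/1.25,v/1.25,z)
a,b=P(345,130,.265),P(447,130,.265); tip=P(397,183,.23); print("plate",a,b,np.linalg.norm(a-b),"tip",tip)
d=(b-a)[:2]/np.linalg.norm((b-a)[:2]); print("along",d,"yaw of plate normal inward", np.degrees(np.arctan2(d[0],-d[1])), "tip out",np.cross(d,(tip-a)[:2]))
ca=[pix2(t,215+u/3.8,115+v/3.8,.012) for u,v in [(275,160),(212,297),(75,235)]]
print("foot",np.round(ca,4),np.linalg.norm(ca[0]-ca[1]),np.linalg.norm(ca[1]-ca[2]),"centre",(ca[0]+ca[2])/2,"dir",np.degrees(np.arctan2(*(ca[2]-ca[1])[1::-1])))
r=P(390,343,.009); f=P(362,377,.018); bl=P(338,398,.009); print("key wrist",r,f,bl)
T=lambda u,v,z:pix2(t,215+u/3.8,115+v/3.8,z)
r=T(587,393,.009); f=T(626,470,.018); print("key top",r,f,np.degrees(np.arctan2(*(r-f)[1::-1])),np.linalg.norm((r-f)[:2]))
print("roller top", T(748,308,.16), "sw foot corners",[T(u,v,.004).round(4) for u,v in [(645,193),(555,272),(640,362)]])
print("roller scene", pix2(s,333/1.25,331/1.25,.16), "bottle",P(245,0,.21))
E
```

```text
plate [0.63775985 0.16656094 0.265     ] [0.68360746 0.14630522 0.265     ] 0.05012282821191695 tip [0.64837302 0.12636545 0.23      ]
along [ 0.91470524 -0.40412167] yaw of plate normal inward 66.16390164629786 tip out -0.032478016334429496
foot [[0.7038 0.1216 0.012 ]
 [0.6046 0.164  0.012 ]
 [0.648  0.2622 0.012 ]] 0.10786162517105428 0.10734519426276902 centre [0.67592543 0.1919147  0.012     ] dir 66.16540281347915
key wrist [ 0.54173661 -0.09900203  0.009     ] [ 0.48941764 -0.12599321  0.018     ] [ 0.44132753 -0.14937179  0.009     ]
key top [ 0.53967027 -0.10059785  0.009     ] [ 0.48590206 -0.12608751  0.018     ] 25.364019566343348 0.059504148122675064
roller top [ 0.57996582 -0.17713805  0.16      ] sw foot corners [array([ 0.6844, -0.1437,  0.004 ]), array([ 0.6263, -0.0789,  0.004 ]), array([ 0.5624, -0.1389,  0.004 ])]
roller scene [ 0.58178876 -0.17732969  0.16      ] bottle [0.61024468 0.25283435 0.21      ]<stdin>:6: DeprecationWarning: Arrays of 2-dimensional vectors are deprecated. Use arrays of 3-dimensional vectors instead. (deprecated in NumPy 2.0)
```

Both views agree: the post's yaw is 66.2° and the tip is 32 mm out from the plate. The key's yaw is about 27°, and its origin is near (0.489,-0.126). I'll approach with the gripper partly closed so it clears the dish and the rib.

Call:
carry_out:
  targets: [105, -17, -27, -10, -4.9, 105, -17, -27, -10, -4.9, 105, -17, -27, -20, -4.9, 105, -17, -27, -20, -4.9, 105, -17, -27, -28, -4.9, 105, -17, -27, -28, -4.9, 105, -17, -27, -28, -4.9, 105, -17, -27, -30, -4.9, 105, 0, 0, 0, 0, 105, 0, 0, 0, 0, 105, 0, 0, 0, 0]

```text
t: 3.3
eef_pos: [0.4947, -0.1208, 0.1316]
tool_rot: [-0.0, 0.972, 0.235, 0.001]
contact_force: [0.2, -0.3, 0.1]
gripper_width: 0.585
grasp_force: 0.0
```

```bash
python3 - <<'E'
from h import *
import pickle
c=cam("wrist"); save(c,"w2.png",s=1.25); pickle.dump(c,open("w2.pkl","wb"))
o=bot.get_obs(); print(o["eef_pos"],o["tool_rot"],o["gripper_width"],o["t"])
E
```

```text
[ 0.49484743 -0.12088496  0.13177396] [-4.90142722e-05  9.71956378e-01  2.35158635e-01  1.10106533e-03] 0.5865470892160838 3.35
```

View pics/w2.png

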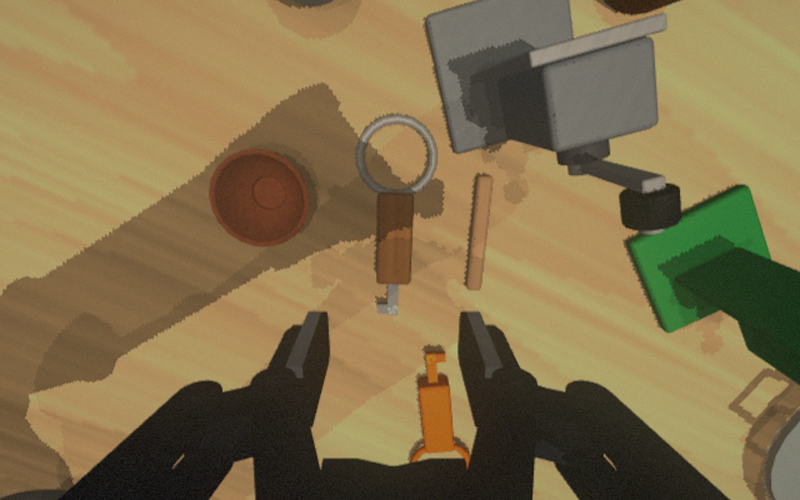

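The key is well seen: ring centre at (397,154) and fob corners at (378,193), (413,194), (410,284) and (376,283). The dish is at (262,197), the rib at (480,232), and the roller at (650,208).

```bash
python3 - <<'E'
from h import *
import pickle
c=pickle.load(open("w2.pkl","rb"))
P=lambda u,v,z:pix2(c,u/1.25,v/1.25,z)
q=[P(*p,.018) for p in [(378,193),(413,194),(410,284),(376,283)]]
print(np.round(q,4)); m=np.mean(q,0); e=(q[0]+q[1]-q[2]-q[3])/2; r=P(397,154,.009)
print("fob",m,"len",np.linalg.norm(e),"w",np.linalg.norm(q[0]-q[1]),"yaw",np.degrees(np.arctan2(e[1],e[0])),"ring",r,np.linalg.norm((r-m)[:2]),np.degrees(np.arctan2(*(r-m)[1::-1])))
print("roller",P(650,208,.165),"top corners housing",[P(*p,.135).round(4) for p in [(655,125),(655,38),(557,152),(543,65)]])
E
```

```text
[[ 0.5135 -0.1007  0.018 ]
 [ 0.5241 -0.1228  0.018 ]
 [ 0.4625 -0.1532  0.018 ]
 [ 0.4515 -0.1301  0.018 ]]
fob [ 0.48790879 -0.12670388  0.018     ] len 0.06861213537868135 w 0.024488762091180224 yaw 25.79416915291085 ring [ 0.54252955 -0.10072436  0.009     ] 0.06048439886351714 25.437375014799567
roller [ 0.58024775 -0.17674959  0.165     ] top corners housing [array([ 0.61  , -0.1778,  0.135 ]), array([ 0.6343, -0.1582,  0.135 ]), array([ 0.5839, -0.1497,  0.135 ]), array([ 0.6079, -0.1269,  0.135 ])]
```

Call:
carry_out:
  targets: [105, -2.5, -4, -28, -1.6, 105, 0, 0, -30, 0, 105, 0, 0, -30, 0, 105, 0, 0, -20, 0, 105, 0, 0, -12, 0, 105, 0, 0, -8, 0, 105, 0, 0, 0, 0, 105, 0, 0, 0, 0]

```text
t: 4.15
eef_pos: [0.4916, -0.1265, 0.0037]
tool_rot: [0.0, 0.976, 0.22, 0.001]
contact_force: [0.0, 0.5, 0.8]
gripper_width: 0.584
grasp_force: 0.0
```

Call:
carry_out:
  targets: [230, 0, 0, 0, 0, 230, 0, 0, 0, 0, 230, 0, 0, 0, 0, 230, 0, 0, 0, 0, 230, 0, 0, 0, 0, 230, 0, 0, 0, 0]
  newtons: 60

```text
t: 4.75
eef_pos: [0.4907, -0.1266, 0.0029]
tool_rot: [0.0, 0.976, 0.22, -0.0]
contact_force: [1.4, 0.3, 0.7]
gripper_width: 0.099
grasp_force: 0.0
```

The opening is 8 mm with no grip force, so it hasn't gripped the fob. I'll look.

```bash
python3 - <<'E'
from h import *
import pickle
c=cam("wrist"); save(c,"w3.png",s=1); pickle.dump(c,open("w3.pkl","wb"))
o=bot.get_obs(); print(o["eef_pos"],o["gripper_width"],o["grasp_force"],o["t"])
E
```

```text
[ 0.49071807 -0.12655977  0.00289834] 0.09578245936030975 0.0 4.8
```

View pics/w3.png

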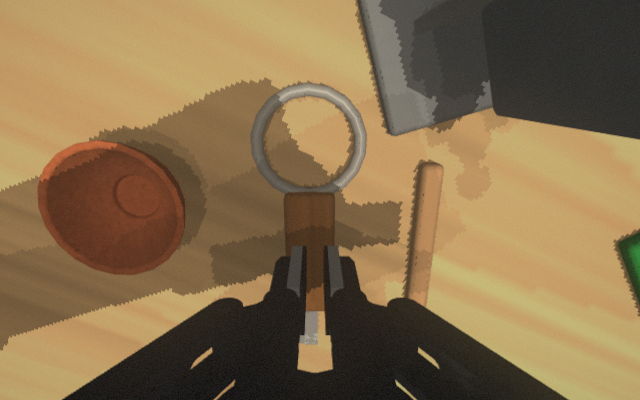

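The pads appear to be over the fob, with the tips at (298,248) and (330,248). The fob still lies flat. I'll work out how high the tips are.

```bash
python3 - <<'E'
from h import *
import pickle
c=pickle.load(open("w3.pkl","rb")); s=cam("scene"); save(s,"s3.png",(200,200,420,330),3.6)
T=np.array(c["pose"])@np.linalg.inv(np.array(c["tool_from_camera"])); print(T.round(3))
for d in (0,.005,.01,.015,.02,.03):
    for x in (-.011,0,.011): print(d,x,proj(c,(T@[x,.004,-d,1])[:3]).round(0),proj(c,(T@[x,-.004,-d,1])[:3]).round(0))
for u in (285,334): print(pix2(c,u,194,.018))
print("ring",pix2(c,309,138,.009))
print("scene tcp",[(proj(s,(T@[0,0,-d,1])[:3])-[200,200])*3.6 for d in (0,.02)])
E
```

```text
[[ 0.903  0.429 -0.     0.491]
 [ 0.429 -0.903 -0.    -0.127]
 [-0.     0.    -1.     0.003]
 [ 0.     0.     0.     1.   ]]
0 -0.011 [319. 256.] [305. 256.]
0 0 [319. 239.] [305. 239.]
0 0.011 [319. 221.] [305. 221.]
0.005 -0.011 [319. 260.] [305. 260.]
0.005 0 [319. 243.] [305. 243.]
0.005 0.011 [319. 225.] [305. 225.]
0.01 -0.011 [319. 265.] [305. 265.]
0.01 0 [319. 247.] [305. 247.]
0.01 0.011 [320. 229.] [304. 229.]
0.015 -0.011 [319. 270.] [305. 270.]
0.015 0 [320. 252.] [304. 252.]
0.015 0.011 [320. 233.] [304. 233.]
0.02 -0.011 [320. 275.] [304. 275.]
0.02 0 [320. 256.] [304. 256.]
0.02 0.011 [320. 237.] [304. 237.]
0.03 -0.011 [320. 286.] [304. 286.]
0.03 0 [320. 267.] [303. 267.]
0.03 0.011 [320. 246.] [303. 246.]
[ 0.51398081 -0.10075125  0.018     ]
[ 0.52443097 -0.12272026  0.018     ]
ring [ 0.54286671 -0.10020424  0.009     ]
scene tcp [array([237.9466301 , 261.70843237]), array([234.30448989, 243.29465299])]
```

View pics/s3.png

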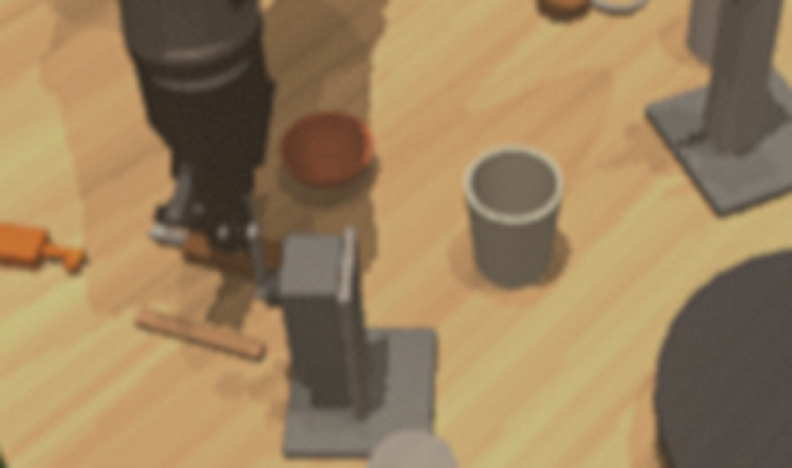

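The tips sit well above the reported TCP: the pad's front edge matches about 20–30 mm behind it. They closed over the fob's top without touching it. I'll reopen and go down in small steps, watching the force.

Call:
carry_out:
  targets: [105, 0, 0, 0, 0, 105, 0, 0, 0, 0, 105, 0, 0, 0, 0, 105, 1.5, 1.5, 0, 0, 105, 0, 0, -3, 0, 105, 0, 0, -3, 0, 105, 0, 0, -2, 0, 105, 0, 0, 0, 0]

```text
t: 5.65
eef_pos: [0.4919, -0.125, -0.0055]
tool_rot: [-0.0, 0.976, 0.22, -0.0]
contact_force: [0.1, 0.2, 0.4]
gripper_width: 0.588
grasp_force: 0.0
```

Call:
carry_out:
  targets: [105, 0, 0, -2, 0, 105, 0, 0, -2, 0, 105, 0, 0, -2, 0, 105, 0, 0, 0, 0]

```text
t: 6.05
eef_pos: [0.492, -0.125, -0.0114]
tool_rot: [-0.0, 0.976, 0.22, -0.0]
contact_force: [-0.2, -0.4, -0.2]
gripper_width: 0.587
grasp_force: 0.0
```

Call:
carry_out:
  targets: [105, 0, 0, -2, 0, 105, 0, 0, -2, 0, 105, 0, 0, 0, 0]

```text
t: 6.35
eef_pos: [0.4921, -0.125, -0.0153]
tool_rot: [-0.0, 0.976, 0.22, -0.0]
contact_force: [0.0, -0.6, 0.2]
gripper_width: 0.591
grasp_force: 0.0
```

Call:
carry_out:
  targets: [105, 0, 0, -2, 0, 105, 0, 0, -2, 0, 105, 0, 0, 0, 0]

```text
t: 6.65
eef_pos: [0.4921, -0.125, -0.0194]
tool_rot: [-0.0, 0.976, 0.22, -0.0]
contact_force: [-0.5, 0.2, -0.6]
gripper_width: 0.585
grasp_force: 0.0
```

Call:
carry_out:
  targets: [105, 0, 0, -2, 0, 105, 0, 0, -2, 0, 105, 0, 0, 0, 0]

```text
t: 6.95
eef_pos: [0.4921, -0.125, -0.0233]
tool_rot: [-0.0, 0.976, 0.22, -0.0]
contact_force: [0.6, -0.6, -0.5]
gripper_width: 0.589
grasp_force: 0.0
```

Call:
carry_out:
  targets: [230, 0, 0, 0, 0, 230, 0, 0, 0, 0, 230, 0, 0, 0, 0, 230, 0, 0, 0, 0, 230, 0, 0, 0, 0]
  newtons: 40

```text
t: 7.45
eef_pos: [0.4924, -0.1252, -0.0229]
tool_rot: [0.0, 0.976, 0.22, 0.0]
contact_force: [0.1, -0.3, 3.6]
gripper_width: 0.295
grasp_force: 39.9
```

Gripped: the opening is 25 mm at 40 N. The key's underside is on the table when the TCP reads z = -0.023, and I'll use that as the height reference. Before carrying it, I'll resolve an 18 mm disagreement on the post's position between the top and wrist views by projecting its known geometry into both.

```bash
python3 - <<'E'
from h import *
import pickle
c=pickle.load(open("w1.pkl","rb")); t=pickle.load(open("top0.pkl","rb")); s=pickle.load(open("scene0.pkl","rb"))
a=np.radians(66.2); X=np.array([np.cos(a),np.sin(a)]); Y=np.array([-X[1],X[0]])
def W(o,x,y,z): return np.r_[np.array(o)+x*X+y*Y,z]
pts={"footA":(-.055,-.055,.012),"footB":(-.055,.055,.012),"footC":(.055,.055,.012),"footD":(.055,-.055,.012),"plT1":(-.02,-.025,.265),"plT2":(-.02,.025,.265),"up1":(-.015,-.015,.283),"up2":(.015,.015,.283),"tip":(-.054,0,.23),"hinge":(-.02,0,.24)}
for o in [(.676,.192),(.669,.175)]:
    print(o)
    for k,p in pts.items():
        w=W(o,*p); print(k,(proj(c,w)*1.25).round(0),((proj(t,w)-[215,115])*3.8).round(0),(proj(s,w)*1.25).round(0))
E
python3 - <<'E'
import sys; sys.path.insert(0,'.')
import os; os.chdir('.')
from h import *
import pickle
c=pickle.load(open("w1.pkl","rb")); s=pickle.load(open("scene0.pkl","rb"))
A=cv2.resize(c["frame"][0:170,250:390,::-1],None,fx=3.2,fy=3.2,interpolation=cv2.INTER_CUBIC)
B=cv2.resize(s["frame"][140:265,370:440,::-1],None,fx=4.35,fy=4.35,interpolation=cv2.INTER_CUBIC)
h=min(len(A),len(B)); cv2.imwrite("pics/post.png",np.hstack([A[:h],B[:h]])); print(A.shape,B.shape)
E
```

```text
(0.676, 0.192)
footA [445. 132.] [278. 160.] [498. 323.]
footB [344. 132.] [212. 299.] [472. 286.]
footC [339.  18.] [ 72. 235.] [516. 271.]
footD [449.  18.] [139.  98.] [546. 306.]
plT1 [448.  89.] [152.  68.] [523. 208.]
plT2 [343.  89.] [111. 152.] [508. 192.]
up1 [430.  75.] [129.  70.] [524. 196.]
up2 [359.  -4.] [51. 98.] [529. 182.]
tip [395. 154.] [199. 152.] [496. 221.]
hinge [395.  91.] [141. 122.] [513. 212.]
(0.669, 0.175)
footA [444. 149.] [302. 169.] [490. 327.]
footB [345. 149.] [236. 309.] [464. 289.]
footC [340.  39.] [ 95. 245.] [509. 274.]
footD [449.  39.] [162. 107.] [538. 309.]
plT1 [447. 129.] [184.  81.] [514. 211.]
plT2 [345. 129.] [143. 165.] [499. 195.]
up1 [430. 120.] [161.  84.] [515. 198.]
up2 [361.  46.] [ 84. 112.] [520. 185.]
tip [396. 185.] [230. 165.] [487. 224.]
hinge [396. 127.] [171. 135.] [504. 214.]
(544, 448, 3) (544, 304, 3)
```

View pics/post.png

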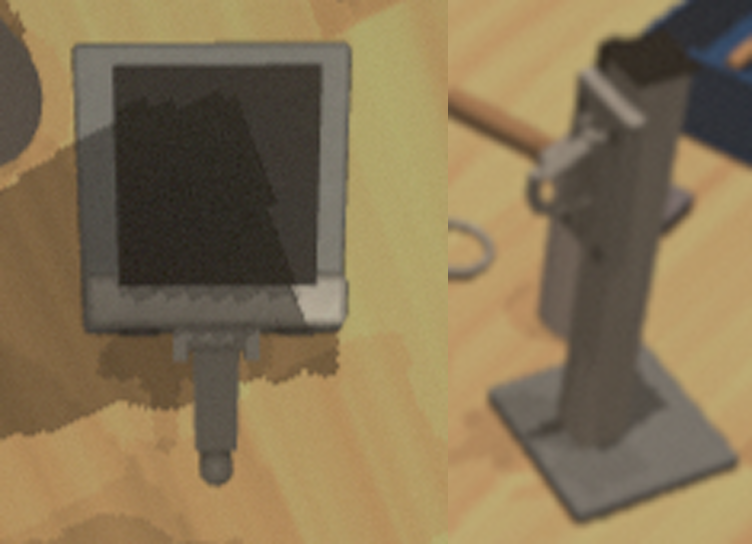

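The foot is off-centre under the upright. Taking the upright's origin as (0.669,0.175) fits the plate and tip in both views, so the ring's arc goes 19–20 mm out from the plate's face. I'll lift the key and carry it to above the hook.

Call:
carry_out:
  targets: [230, 0, 0, 10, 0, 230, 0, 0, 20, 0, 230, 0, 0, 30, 0, 230, 0, 0, 30, 0, 230, 0, 0, 30, 0, 230, 0, 0, 30, 0, 230, 0, 0, 30, 0, 230, 0, 0, 30, 0, 230, 0, 0, 30, 0, 230, 0, 0, 15, 0, 230, 0, 0, 0, 0]

```text
t: 8.55
eef_pos: [0.4933, -0.1254, 0.2341]
tool_rot: [0.0, 0.976, 0.22, 0.002]
contact_force: [-0.7, 0.7, -0.8]
gripper_width: 0.295
grasp_force: 39.5
```

Call:
carry_out:
  targets: [230, 8, 12, 0, 4.1, 230, 13, 18, 0, 4.1, 230, 13, 18, 0, 4.1, 230, 13, 18, 0, 4.1, 230, 13, 18, 0, 4.1, 230, 13, 18, 0, 4.1, 230, 13, 18, 0, 4.1, 230, 13, 18, 0, 4.1, 230, 11, 16, 0, 4.1, 230, 9, 10, 0, 3.9, 230, 0, 0, 0, 0, 230, 0, 0, 0, 0, 230, 0, 0, 0, 0]

```text
t: 9.85
eef_pos: [0.6104, 0.0376, 0.2314]
tool_rot: [-0.0, 0.839, 0.545, -0.001]
contact_force: [-0.6, -0.9, -0.6]
gripper_width: 0.29
grasp_force: 39.5
```

```bash
python3 - <<'E'
from h import *
import pickle
c=cam("wrist"); save(c,"w4.png",s=1.25); pickle.dump(c,open("w4.pkl","wb"))
o=bot.get_obs(); print(o["eef_pos"],o["tool_rot"],o["gripper_width"],o["grasp_force"],o["t"],o["q"])
E
```

```text
[0.61050518 0.03767854 0.23165111] [-4.64632568e-05  8.38514049e-01  5.44879825e-01 -4.03546789e-04] 0.2941187253425137 39.499690532684326 9.9 [-0.61426666  0.39152811  0.60096706  1.71412931 -0.24268721  1.11194886
 -0.35837598]
```

View pics/w4.png

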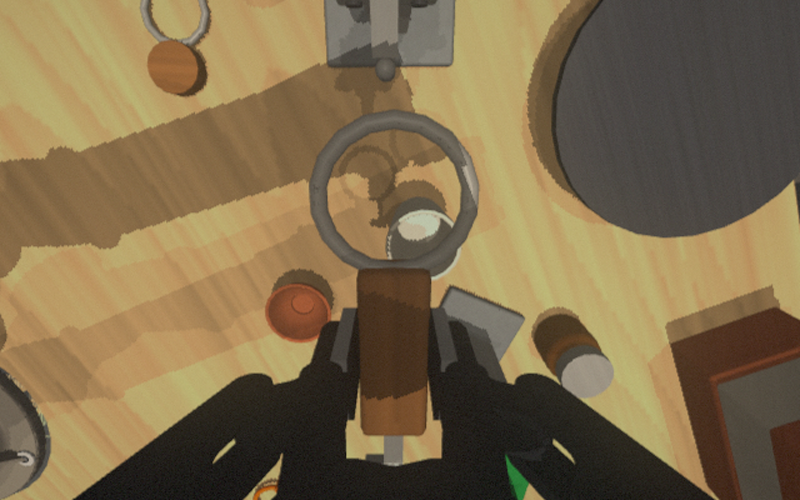

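The key is held straight. The ring's centre is at (394,190), its far arc is at (394,120), and the hook tip is at (386,68). I'll compute what travel is left.

```bash
python3 - <<'E'
from h import *
import pickle
c=pickle.load(open("w4.pkl","rb")); P=lambda u,v,z:pix2(c,u/1.25,v/1.25,z)
z=c["pose"][2,3]-.1698+.023+.009
a=np.radians(66.2); X=np.array([np.cos(a),np.sin(a)]); Y=np.array([-X[1],X[0]]); F=np.array([.661,.1567])
ic=P(394,190,z); arc=P(393,120,z); tip=P(386,68,.23); fe1,fe2=P(394,270,z+.009),P(390,435,z+.009)
for n,p in dict(ring=ic,arc=arc,tip=tip,f1=fe1,f2=fe2).items(): print(n,p.round(4),"out",-((p[:2]-F)@X).round(4),"lat",((p[:2]-F)@Y).round(4))
print("keyyaw",np.degrees(np.arctan2(*(ic-fe2)[1::-1])),"toolyaw",2*np.degrees(np.arctan2(.54488,.83851)))
out=-((tip[:2]-F)@X)
d=(-(arc[:2]-F)@X)-out+.034-.0195   # forward along X, referencing tip
for ref in ("tip","plate"):
    d=-((arc[:2]-F)@X)-.0195+(.034-out if ref=="tip" else 0)
    l=((tip[:2]-ic[:2])@Y); print(ref,d,l,(d*X+l*Y)*1000)
E
```

```text
ring [0.6345 0.0875 0.2634] out 0.0739 lat -0.0037
arc [0.6435 0.1084 0.2634] out 0.0512 lat -0.0034
tip [0.6483 0.126  0.23  ] out 0.0332 lat -0.0007
f1 [0.6242 0.0642 0.2724] out 0.0995 lat -0.0036
f2 [0.5944 0.0008 0.2724] out 0.1695 lat -0.002
keyyaw 65.1540108530463 toolyaw 66.03317916030109
tip 0.032519880553097916 0.0029536149020752997 [10.42080633 30.94629651]
plate 0.0317306714284612 0.0029536149020752997 [10.1023247  30.22420199]
```

Call:
carry_out:
  targets: [230, 3, 9, 0, 0, 230, 3, 10, 0, 0, 230, 3, 9, 0, 0, 230, 0.5, 0.5, 0, 0, 230, 0, 0, 0, 0, 230, 0, 0, 0, 0]

```text
t: 10.5
eef_pos: [0.6207, 0.067, 0.2319]
tool_rot: [0.0, 0.838, 0.546, -0.0]
contact_force: [-0.1, 0.0, -1.0]
gripper_width: 0.29
grasp_force: 39.5
```

Call:
carry_out:
  targets: [230, 0, 0, -5, 0, 230, 0, 0, -5, 0, 230, 0, 0, -5, 0, 230, 0, 0, -5, 0, 230, 0, 0, -5, 0, 230, 0, 0, 0, 0]

```text
t: 11.1
eef_pos: [0.6202, 0.0674, 0.2059]
tool_rot: [-0.0, 0.838, 0.546, -0.001]
contact_force: [-0.4, -0.6, -0.5]
gripper_width: 0.291
grasp_force: 39.5
```

Call:
carry_out:
  targets: [230, 0, 0, -5, 0, 230, 0, 0, -5, 0, 230, 0, 0, -5, 0, 230, 0, 0, -5, 0, 230, 0, 0, -3, 0, 230, 0, 0, 0, 0]

```text
t: 11.7
eef_pos: [0.6202, 0.0669, 0.1832]
tool_rot: [0.0, 0.838, 0.546, -0.001]
contact_force: [-0.7, -1.0, -0.8]
gripper_width: 0.299
grasp_force: 39.5
```

Call:
carry_out:
  targets: [230, 0, 0, -2, 0, 230, 0, 0, -2, 0, 230, 0, 0, 0, 0]

```text
t: 12.0
eef_pos: [0.6206, 0.0677, 0.1796]
tool_rot: [-0.0, 0.838, 0.546, -0.0]
contact_force: [0.2, 0.8, -0.8]
gripper_width: 0.293
grasp_force: 39.5
```

Call:
carry_out:
  targets: [230, 0, 0, -1.5, 0, 230, 0, 0, -1.5, 0, 230, 0, 0, 0, 0]

```text
t: 12.3
eef_pos: [0.6206, 0.0677, 0.1767]
tool_rot: [-0.0, 0.838, 0.546, -0.0]
contact_force: [0.5, 0.6, -0.8]
gripper_width: 0.292
grasp_force: 39.5
```

```bash
python3 - <<'E'
from h import *
import pickle
o=bot.get_obs(); print(o["eef_pos"],o["contact_force"])
c=cam("wrist"); s=cam("scene"); pickle.dump((c,s),open("w5.pkl","wb")); print(c["frame"].shape)
A=cv2.resize(c["frame"][0:220,200:420,::-1],None,fx=2.5,fy=2.5,interpolation=cv2.INTER_CUBIC)
B=cv2.resize(s["frame"][135:235,360:400+60-10,::-1],None,fx=2.5,fy=5.5,interpolation=cv2.INTER_CUBIC)
cv2.imwrite("pics/w5.png",np.hstack([A,cv2.resize(s["frame"][135:235,360:405,::-1],(248,550),interpolation=cv2.INTER_CUBIC)]))
E
```

```text
[0.62059593 0.06767903 0.17665091] [ 0.5442729   0.56712916 -0.83589156]
(400, 640, 3)
```

View pics/w5.png

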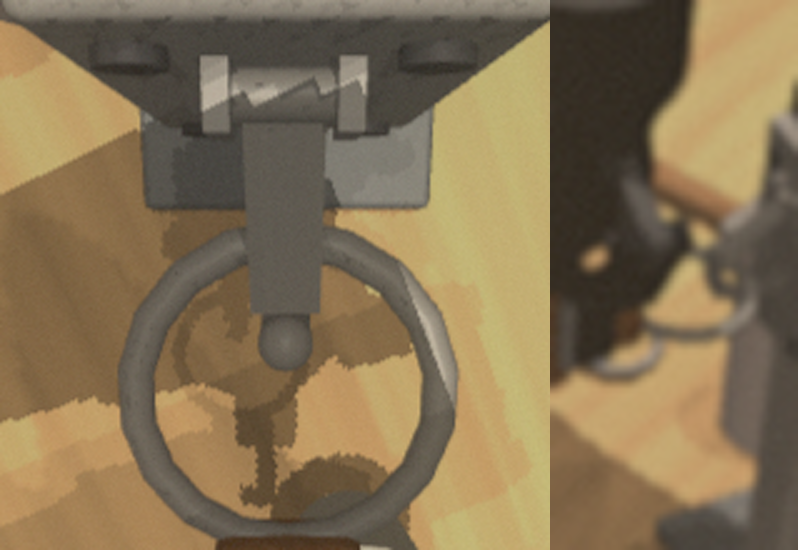

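The gate lies shut above the ring's arc, reaching the tip at (285,340), and the arc is under it in the bowl. I'll release.

Call:
carry_out:
  targets: [60, 0, 0, 0, 0, 60, 0, 0, 0, 0, 60, 0, 0, 0, 0, 60, 0, 0, 0, 0, 60, 0, 0, 0, 0, 60, 0, 0, 0, 0, 60, 0, 0, 0, 0, 60, 0, 0, 0, 0]

```text
t: 13.2
eef_pos: [0.6207, 0.0675, 0.1769]
tool_rot: [-0.0, 0.838, 0.546, 0.0]
contact_force: [-1.0, -0.9, 0.4]
gripper_width: 0.764
grasp_force: 0.0
```

Call:
carry_out:
  targets: [60, -2, -4, 10, 0, 60, -4, -9, 20, 0, 60, -4, -9, 30, 0, 60, -4, -9, 30, 0, 60, 0, 0, 20, 0, 60, 0, 0, 0, 0, 60, 0, 0, 0, 0]

```text
t: 13.9
eef_pos: [0.6067, 0.0363, 0.2874]
tool_rot: [0.0, 0.838, 0.546, 0.001]
contact_force: [-1.0, 0.6, -0.3]
gripper_width: 0.762
grasp_force: 0.0
```

```bash
python3 - <<'E'
from h import *
import pickle
o=bot.get_obs(); print(o["eef_pos"],o["contact_force"],o["t"])
for n in ("wrist","scene","top"):
    c=cam(n); pickle.dump(c,open(n+"6.pkl","wb"))
s0=pickle.load(open("scene0.pkl","rb"));s=pickle.load(open("scene6.pkl","rb"))
a=np.radians(66.2); X=np.array([np.cos(a),np.sin(a)]); O=np.array([.669,.175])
for n in ("scene","wrist"):
  s=pickle.load(open(n+"6.pkl","rb"))
  for z in (.2,.18,.15,.13,.11,.09,.07,.055):
    w=np.r_[O-.037*X,z]; u,v=proj(s,w).round().astype(int)
    ok=0<=u<640 and 0<=v<400
    print(n,z,(u,v),s["frame"][v,u] if ok else None, s0["frame"][v,u] if n=="scene" and ok else None)
t0=pickle.load(open("top0.pkl","rb"));t=pickle.load(open("top6.pkl","rb"))
for n,p in dict(ring=(.5695,-.088,.009),fob=(.488,-.127,.018)).items():
    u,v=proj(t,p).round().astype(int); print(n,t0["frame"][v,u],t["frame"][v,u])
E
```

```text
[0.60673239 0.0362842  0.28743978] [-1.03562604  0.63054349 -0.34666376] 13.9
scene 0.2 (np.int64(395), np.int64(188)) [87 79 68] [92 84 73]
scene 0.18 (np.int64(394), np.int64(194)) [113 102  91] [103  90  80]
scene 0.15 (np.int64(393), np.int64(204)) [73 55 37] [103  90  80]
scene 0.13 (np.int64(392), np.int64(210)) [74 56 40] [102  91  79]
scene 0.11 (np.int64(391), np.int64(216)) [77 58 39] [170 132  90]
scene 0.09 (np.int64(390), np.int64(222)) [130 108  79] [187 149 102]
scene 0.07 (np.int64(390), np.int64(228)) [126 119 110] [118 113 103]
scene 0.055 (np.int64(389), np.int64(232)) [98 92 83] [108 101  91]
wrist 0.2 (np.int64(314), np.int64(36)) [86 84 70] None
wrist 0.18 (np.int64(314), np.int64(40)) [87 79 73] None
wrist 0.15 (np.int64(314), np.int64(44)) [86 80 71] None
wrist 0.13 (np.int64(314), np.int64(47)) [87 81 71] None
wrist 0.11 (np.int64(314), np.int64(49)) [87 82 72] None
wrist 0.09 (np.int64(314), np.int64(51)) [79 72 65] None
wrist 0.07 (np.int64(314), np.int64(53)) [89 83 71] None
wrist 0.055 (np.int64(314), np.int64(54)) [91 86 76] None
ring [161 128  71] [175 140  76]
fob [136  74  28] [175 147  80]
```

Brown pixels sit at the hanging fob's place (z 0.11–0.15) and the table spot is empty, so the key hangs from the hook. Next I'll shut the fingers and go beside the roller at a safe height.

Call:
carry_out:
  targets: [255, 0, -24, 0, -2.4, 255, 0, -25, 0, -2.4, 255, 0, -25, 0, -2.4, 255, 0, -25, 0, -2.4, 255, 0, -25, 0, -2.4, 255, 0, -25, 0, -2.4, 255, 0, -25, 0, -2.4, 255, 0, -25, 0, -2.4, 255, 0, -25, 0, -2.4, 255, 0, -24, 0, -2.4, 255, 0, 0, 0, 0, 255, 0, 0, 0, 0]

```text
t: 15.25
eef_pos: [0.6057, -0.2137, 0.2866]
tool_rot: [0.0, 0.934, 0.358, -0.0]
contact_force: [-0.8, -0.1, 0.8]
gripper_width: 0.002
grasp_force: 0.0
```

```bash
python3 - <<'E'
from h import *
import pickle
t=pickle.load(open("top0.pkl","rb")); T=lambda u,v,z:pix2(t,u/1.25,v/1.25,z).round(3)
print("jar",T(505,187,.075),"green roller",T(637,265,.16),"green top",T(605,250,.135))
o=bot.get_obs(); print(o["eef_pos"],2*np.degrees(np.arctan2(o["tool_rot"][2],o["tool_rot"][1])),o["gripper_width"])
c=cam("wrist"); pickle.dump(c,open("w7.pkl","wb"))
print("roller expected px",proj(c,(.58,-.177,.169)))
T=np.array(c["pose"])@np.linalg.inv(np.array(c["tool_from_camera"]))
# lateral extent of dark finger tips: dark mask near columns, rows
g=c["frame"].max(2)<55
for r in range(150,400,15):
    w=np.where(g[r])[0]; print(r,w.min() if len(w) else None,w.max() if len(w) else None,len(w))
for d in (.02,.04): print(d,[proj(c,(T@[0.011,y,-d,1])[:3]).round(0) for y in (-.015,.015)])
E
```

```text
jar [ 0.711 -0.181  0.075] green roller [ 0.546 -0.398  0.16 ] green top [ 0.576 -0.352  0.135]
[ 0.60571527 -0.2136569   0.28661563] 41.97460355585614 0.0016690035884694685
roller expected px [263.69900103 175.12660392]
150 264 635 23
165 632 635 2
180 260 274 15
195 None None 0
210 None None 0
225 363 372 2
240 370 391 6
255 312 396 17
270 285 345 37
285 4 348 55
300 25 399 124
315 39 638 231
330 20 616 289
345 0 594 319
360 0 604 366
375 104 619 475
390 79 635 516
0.02 [array([282., 236.]), array([341., 236.])]
0.04 [array([277., 256.]), array([345., 256.])]
```

Call:
carry_out:
  targets: [255, 0, 0, -30, 0, 255, 0, 0, -40, 0, 255, 0, 0, -40, 0, 255, 0, 0, -30, 0, 255, 0, 0, -20, 0, 255, 0, 0, -8, 0, 255, 0, 0, 0, 0]

```text
t: 16.0
eef_pos: [0.6064, -0.2106, 0.1181]
tool_rot: [-0.001, 0.933, 0.36, -0.001]
contact_force: [-0.5, 1.0, 0.7]
gripper_width: 0.003
grasp_force: 0.0
```

Call:
carry_out:
  targets: [255, -4, 4.5, 0, 0, 255, -4, 4.5, 0, 0, 255, -3, 3.2, 0, 0, 255, -3.3, 3.7, 0, 0, 255, -3.3, 3.7, 0, 0, 255, -3.3, 3.7, 0, 0, 255, 0, 0, 0, 0]

```text
t: 16.7
eef_pos: [0.5857, -0.1878, 0.1192]
tool_rot: [0.0, 0.933, 0.36, 0.0]
contact_force: [0.5, -0.8, 0.8]
gripper_width: -0.004
grasp_force: 0.7
```

Call:
carry_out:
  targets: [255, -3.3, 3.7, 0, 0, 255, -3.3, 3.7, 0, 0, 255, -3.3, 3.7, 0, 0, 255, -3.3, 3.7, 0, 0, 255, 0, 0, 0, 0, 255, 0, 0, 0, 0]

```text
t: 17.3
eef_pos: [0.5726, -0.1736, 0.1192]
tool_rot: [0.0, 0.933, 0.36, 0.0]
contact_force: [1.2, -2.0, 0.7]
gripper_width: -0.004
grasp_force: 1.2
```

```bash
python3 - <<'E'
from h import *
import pickle
F=[]
for i in range(6):
    F.append(bot.get_obs()["contact_force"]); c=cam("wrist")
s=cam("scene"); pickle.dump((c,s),open("w8.pkl","wb"))
f=np.mean(F,0); print(f,"along push",f[:2]@[.669,-.743],bot.get_obs()["eef_pos"])
s0=pickle.load(open("scene6.pkl","rb"))
# where did roller (black) go: darkest pixels near housing in wrist, projections
for th in (0,.5,.7,.9):
    p=np.array([.58,-.177,.11+.05*np.cos(th)]); p[:2]+=.05*np.sin(th)*np.array([-.669,.743])
    print(th,proj(c,p).round(),proj(s,p).round())
E
```

```text
[ 0.41954487 -1.67246517  2.01213228] along push 1.5233171416887965 [ 0.57267098 -0.17363053  0.11905953]
0 [328. 272.] [266. 264.]
0.5 [276. 265.] [268. 257.]
0.7 [260. 259.] [269. 255.]
0.9 [248. 252.] [270. 255.]
```

Force is about 2.4 N along the arm's swing, which is around the trip point. The tip bears on the upper side of the roller, so I'll go a little lower and further for margin.

Call:
carry_out:
  targets: [255, -1.3, 1.5, -2, 0, 255, -1.3, 1.5, -2, 0, 255, -1.3, 1.5, -2, 0, 255, -0.7, 0.7, -1, 0, 255, 0, 0, 0, 0, 255, 0, 0, 0, 0]

```text
t: 18.25
eef_pos: [0.5682, -0.1682, 0.112]
tool_rot: [0.0, 0.933, 0.36, 0.0]
contact_force: [2.6, -0.9, 2.8]
gripper_width: -0.0
grasp_force: 1.3
```

```bash
python3 - <<'E'
from h import *
F=[]
for i in range(6):
    F.append(bot.get_obs()["contact_force"]); c=cam("scene")
f=np.mean(F,0); p=f[:2]@[.669,-.743]; print(f,"along push",p,bot.get_obs()["eef_pos"])
for th in (.5,.7,.9): print(th,"tangential",p*np.cos(th)+f[2]*np.sin(th))
E
```

```text
[ 2.02562816 -1.07346887  3.00402278] along push 2.152732610340091 [ 0.56822565 -0.16821956  0.11200068]
0.5 tangential 3.32940583834288
0.7 tangential 3.5817453258233476
0.9 tangential 3.6912919300142217
```

At 3.3 N tangential it's well past the trip point of 2.3 N. I'll back off the way I came so the arm springs back, then rise clear.

Call:
carry_out:
  targets: [255, 5, -5.5, 0, 0, 255, 6, -6.6, 0, 0, 255, 7, -7.7, 0, 0, 255, 7, -7.7, 0, 0, 255, 7, -7.7, 0, 0, 255, 7, -7.7, 0, 0, 255, 0, 0, 30, 0, 255, 0, 0, 40, 0, 255, 0, 0, 40, 0, 255, 0, 0, 40, 0, 255, 0, 0, 30, 0, 255, 0, 0, 0, 0, 255, 0, 0, 0, 0]

```text
t: 19.85
eef_pos: [0.6072, -0.2114, 0.2922]
tool_rot: [0.0, 0.933, 0.36, 0.0]
contact_force: [-0.5, 0.5, -0.5]
gripper_width: 0.002
grasp_force: 0.0
```

```bash
python3 - <<'E'
from h import *
import pickle
o=bot.get_obs(); print(o["eef_pos"],o["contact_force"],o["t"])
s=cam("scene"); t=cam("top"); w=cam("wrist")
s0=pickle.load(open("scene0.pkl","rb")); s6=pickle.load(open("scene6.pkl","rb")); t0=pickle.load(open("top0.pkl","rb"))
# roller back upright: compare wrist dark blob at expected spot
u,v=proj(w,(.58,-.177,.165)).round().astype(int); print("roller px",u,v,w["frame"][v-3:v+4:3,u-4:u+5:4].mean(2).round())
a=np.radians(66.2); X=np.array([np.cos(a),np.sin(a)]); O=np.array([.669,.175])
for z in (.2,.18,.15,.13,.11,.09):
    u,v=proj(s,np.r_[O-.037*X,z]).round().astype(int); print(z,s0["frame"][v,u],s6["frame"][v,u],s["frame"][v,u])
# other objects undisturbed: ignore light; colour-mask centroids near each thing in the top view
for n,(x,y,h,b) in dict(dish=(.475,-.027,.03,16),cup=(.62,.002,.08,16),bottle=(.605,.258,.21,16),tag=(.485,.216,.018,14),rib=(.505,-.165,.01,14),jar=(.711,-.181,.075,14)).items():
    u,v=proj(t0,(x,y,h)).round().astype(int)
    A=t0["frame"][v-b:v+b,u-b:u+b]; B=t["frame"][v-b-6:v+b+6,u-b-6:u+b+6]
    r=cv2.matchTemplate(B,A,cv2.TM_CCOEFF_NORMED); m=cv2.minMaxLoc(r); print(n,m[1],np.array(m[3])-6)
E
```

```text
[ 0.60724617 -0.21139155  0.29220469] [-0.46478892  0.50578561 -0.47344525] 19.85
roller px 267 175 [[38. 42. 38.]
 [40. 40. 38.]
 [42. 41. 38.]]
0.2 [92 84 73] [87 79 68] [98 89 77]
0.18 [103  90  80] [113 102  91] [118 107  94]
0.15 [103  90  80] [73 55 37] [79 61 43]
0.13 [102  91  79] [74 56 40] [80 61 42]
0.11 [170 132  90] [77 58 39] [83 63 43]
0.09 [187 149 102] [130 108  79] [197 157 107]
dish 0.8410372734069824 [1 0]
cup 0.9995324015617371 [0 0]
bottle 0.9995145797729492 [0 0]
tag 0.9989496469497681 [0 0]
rib 0.4849475026130676 [0 0]
jar 0.9978752732276917 [0 0]
```

The roller is upright again at its old pixel, the key hangs, and the other things haven't shifted. I'll let the swing settle, then hand in.

Call:
carry_out:
  targets: [255, 0, 0, 0, 0, 255, 0, 0, 0, 0, 255, 0, 0, 0, 0, 255, 0, 0, 0, 0, 255, 0, 0, 0, 0, 255, 0, 0, 0, 0, 255, 0, 0, 0, 0, 255, 0, 0, 0, 0, 255, 0, 0, 0, 0, 255, 0, 0, 0, 0, 255, 0, 0, 0, 0, 255, 0, 0, 0, 0, 255, 0, 0, 0, 0, 255, 0, 0, 0, 0, 255, 0, 0, 0, 0, 255, 0, 0, 0, 0, 255, 0, 0, 0, 0, 255, 0, 0, 0, 0, 255, 0, 0, 0, 0, 255, 0, 0, 0, 0]

```text
t: 22.0
eef_pos: [0.607, -0.2112, 0.2919]
tool_rot: [0.0, 0.933, 0.36, 0.0]
contact_force: [0.3, 1.2, 0.4]
gripper_width: 0.0
grasp_force: 0.0
```

```bash
python3 -c "
from station import bot
print(bot.hand_in())"
```

```text
the job is handed in; nothing more can be done
None
```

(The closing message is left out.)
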